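# Tip the tea bricks into the tea drawer

### The job

Put the pressed tea away: pull the cabinet's drawer right out, tip the hinged tray so that all four tea bricks slide into it, and let the tray back down to level and push the drawer shut again. Tip the tray rather than handling the tea: the gripper must not press on any brick; and leave the teapot, jars, glass, tongs and caddy where they stand.

Things in the scene. Friction and masses are not known exactly. Their poses are not given: they have to be found in the camera images.
- drawer (a joint): slide of the tea cabinet's only drawer, m: 0 = shut, 0.14 = fully open; grows as it comes out towards the robot. It starts shut or up to 30 mm ajar. It needs about 2 N
- cabinet: wooden tea cabinet 170 deep (x), 240 wide (y), 115 mm high, origin at the middle of its underside; fixed; x points from its front (towards the robot) to its back, y to the tray's side. The open front is at x = -85 mm
- drawer_in (a point): middle of the drawer's inner floor, 14 mm above the sill, moves with the drawer; x to the drawer's back, y to the tray's side, z up. Inside 145 (x) by 184 mm (y), side walls 82 mm high, 8 thick; front panel 14 thick, 232 wide, outer face at x = -86.5 mm, its top 88 mm above the floor
- drawer_handle (a point): middle of the drawer's steel bar handle, moves with the drawer; axes as drawer_in. Bar of 10 mm diameter along y, 90 mm long, 90 mm above the sill, its axis 45 mm out from the front panel (clear gap 40 mm), posts at both ends
- tray (a joint): hinge of the tipping tray, rad: 0 = level at rest, grows as its back end is raised so that it tips towards the drawer, stops at 1.3. It falls back to level by itself when let go
- stand: fixed beech stand under the tray, 136 mm wide (x), legs and rails from y = -3 to 173 mm, 118 mm high; origin on the sill straight below the middle of the tray's hinge, axes as tray_hinge
- tray_hinge (a point): middle of the tray's hinge axis, fixed on the stand, 122 mm above the sill. The axis runs along x; at rest the tray reaches along +y, away from the drawer; z up. The hinge is at the tray's open pouring lip, just inside the near side wall of the drawer when this is out; with the drawer shut there is bare sill below the lip
- tray_back (a point): point on the outer face of the tray's tall back board, moves with the tray: at rest 166 mm along +y from the hinge axis and 85 mm above it. y points out of the board, z up along it. Tray 132 mm wide (x), floor 6 mm, sides 40 mm high, lip open; board 132 wide, 10 thick, top 110 mm above the hinge axis. Pushing the board in here takes under 10 N
- brick0: dark pressed-tea brick 38 x 60 x 26 mm, 50 to 100 g, origin at its centre; starts flat in the tray, with the other three, its 60 mm side roughly from lip to back board
- brick1: dark pressed-tea brick 38 x 60 x 26 mm, 50 to 100 g, origin at its centre; starts flat in the tray, with the other three, its 60 mm side roughly from lip to back board
- brick2: dark pressed-tea brick 38 x 60 x 26 mm, 50 to 100 g, origin at its centre; starts flat in the tray, with the other three, its 60 mm side roughly from lip to back board
- brick3: dark pressed-tea brick 38 x 60 x 26 mm, 50 to 100 g, origin at its centre; starts flat in the tray, with the other three, its 60 mm side roughly from lip to back board
- jar_tall: six-sided glass jar with a steel cap, 72 mm across, 146 mm high, origin at the middle of its underside; stands on the round beech lazy Susan (230 mm across, 30 mm high), which is fixed beside the drawer on the side away from the tray. Bystander
- jar_mid: six-sided glass jar with a steel cap, 76 mm across, 116 mm high, origin at the middle of its underside; stands on the round beech lazy Susan (230 mm across, 30 mm high), which is fixed beside the drawer on the side away from the tray. Bystander
- jar_low: six-sided glass jar with a steel cap, 80 mm across, 91 mm high, origin at the middle of its underside; stands on the round beech lazy Susan (230 mm across, 30 mm high), which is fixed beside the drawer on the side away from the tray. Bystander
- teapot: small grey ceramic teapot, 108 mm body, 111 mm high, spout to its -x, handle to its +x (99 and 91 mm out), origin at the middle of its underside; stands behind the tray's back board. Bystander
- tea_glass: tea glass 60 mm across, 90 mm high, origin at the middle of its underside; stands on the sill between the tray stand and the side of the cabinet, away from the robot. Bystander
- tongs: steel tongs 160 x 50 mm, 10 mm high, origin at the middle of the underside; lie on the cabinet top. Bystander
- caddy: round steel tea caddy 60 mm across, 85 mm high, origin at the middle of its underside; stands on the cabinet top. Bystander

How it is judged:
By the outcome, as a careful person would: the job done as asked, in the order asked, and still so for the second after the job is handed in, with the robot touching nothing.
It also fails if it takes over 66 s, if anything falls off the work surface, if the arm or the gripper's body presses on something with over 40 N, if the wrist force passes 120 N, or if a joint passes its speed limit or range.

### The arm

A 7-joint arm with a two-finger parallel gripper is mounted at the origin on the work surface. World frame = base frame: x ahead of the robot, y to its left, z up, the work surface at z = 0. Lengths are in m, angles in rad, forces in N, time in s.
With the tool pointing down it reaches from about 0.425 to 0.8 m from the base axis. Payload 8.3 kg.
Tool frame: the origin (TCP) lies midway between the tips of the shut fingers; the grasp point (between the pads) lies 19 mm behind it; z points along the fingers, y is the line along which they close (so a half turn about z gives the same grasp; the last joint's range is limited). The gripper opens to 85 mm and grips with 20 to 120 N. Pads are 22 mm wide; open, the fingers measure 114 mm over their backs; the gripper's body (76 mm by 85 mm) begins 54 mm behind the grasp point. The pads swing forward as they close: fully open they stand 13 mm farther back than shut.
Start: joints at [-1.225, 0.383, 0.016, 1.37, -0.006, 1.388, -0.046], TCP at [0.248, 0.574, 0.231] pointing down, gripper open.
Joint ranges: [-2.95, 2.95], [-0.25, 2.06], [-1.52, 1.56], [0.18, 2.33], [-1.44, 4.58], [0.02, 2.06], [-3.01, 3.01]. Speed limits (rad/s): [2.39, 2.39, 3.01, 3.01, 3.14, 3.14, 3.14].

### API

Orientations are given as [roll, pitch, yaw] about the fixed x, y, z axes, in that order (R = Rz(yaw) Ry(pitch) Rx(roll)).
In Python, from bench import robot gives the robot as it stands. The module is installed in compiled form; this text tells all that it offers.
- The arm moves only by the tool apply_moves, never from a script. Its argument "targets" is a list that holds one entry, the list of rows, each a list of 7 numbers: the closure, from 0 (fully open) to 1 (shut), then the shift along the tool's x, y, z in mm, then the turn, a rotation vector about the tool's x, y, z in degrees. In form: [[[claw, tx, ty, tz, rx, ry, rz], ...]]. A call has 1 to 12 rows; each row shifts and turns the commanded pose from where the row before left it, along the tool's axes as they then stand; what a row does not reach is not made up. A row lasts 1/12 s, in which the tool goes at most 41.7 mm and 7.16 degrees, less where a joint would pass 70% of its speed; a pose out of reach is approached as far as the arm can. A call with a gripper value outside its range is refused whole. The fingers move at their own pace and stop on an object; "newtons" is the grip in N (left out, the last holds). Time passes only in rows, so rows that do not move let the fingers close. It gives the time, the measured TCP pose, the force, the opening and the grip force at its end, in the units of the state.
- robot.get_obs(): the state, without advancing time (a new reading comes with each control period).
- robot.snapshot(name): name is "scene" or "side" or "wrist"; returns the picture (420x560x3 uint8, red, green, blue); there is no depth.
- robot.camera_model(name): a dict with "camera_matrix" (3x3 intrinsics, pixels), "R" (3x3) and "t" (3): a world point X has camera coordinates R X + t. Camera axes: x right, y down, z forward; pixel columns grow to the right and rows downward; lengths in m; the calibration is good to about 2 mm. A picture is of the moment at which its call begins: read the wrist's pose just before it. camera_model takes no time and is no camera call; for the wrist camera it gives the pose at the moment of the call.
- robot.hand_in(): hands the job in; it is judged then, once.
The state is a dict: "clock": time; "joint_positions": joint angles; "dq": joint speeds; "joint_efforts": joint torques, N m; "tcp_pos": TCP position; "tool_rot": TCP orientation; "ft_force": force on the tool from outside, world axes, zero at the start; "ft_torque": the same for the moment, N m; "finger_gap": finger opening in m; "finger_force": force on a finger pad.
Only numpy, scipy, OpenCV 4.12 (cv2) and the standard library are available. Lean on these libraries where they do the work, as an engineer would, in place of code of your own. Each camera call takes 0.05 s, during which the arm holds its last target. There are 200 camera calls.

## Working session

There is one attempt and no reset: what is moved stays moved. The work goes in short steps, Python scripts to look and compute and a tool call to move; the robot and the scene stay as the last step left them, time stands still between calls to the robot, and variables do not carry over. Pictures are saved under pics/ and viewed, at most 10 in all, crops included, and the job is handed in when it is done.

Besides the shell and the picture viewer there is one more tool, called after "Call:" by a JSON object that holds its "api" and its "payload". apply_moves: Moves the arm, as the interface text tells. Its arguments: {"type":"object","properties":{"targets":{"type":"array","items":{"type":"array","items":{"type":"array","items":{"type":"number"}}}},"newtons":{"type":"number"}},"required":["targets"]}

```bash
mkdir -p pics
python3 - <<'E'
from bench import robot
import cv2,numpy as np
o=robot.get_obs();print({k:np.round(v,3).tolist() for k,v in o.items()})
for n in("scene","side"):
    cv2.imwrite(f"pics/{n}0.png",cv2.resize(robot.snapshot(n)[...,::-1],(800,600)))
    m=robot.camera_model(n);print(n,{k:np.round(v,4).tolist() for k,v in m.items()})
E
```

```text
{'clock': 0.0, 'joint_positions': [-1.225, 0.384, 0.016, 1.371, -0.006, 1.388, -0.047], 'dq': [-0.0, -0.002, -0.0, 0.0, 0.002, 0.002, 0.001], 'joint_efforts': [0.001, -62.759, 0.845, -37.182, 0.017, 0.014, 0.0], 'tcp_pos': [0.248, 0.573, 0.23], 'tool_rot': [-3.14, 0.0, 2.733], 'ft_force': [-0.899, -0.91, 0.058], 'ft_torque': [-0.014, 0.006, 0.047], 'finger_force': 0.0, 'finger_gap': 0.086}
scene {'camera_matrix': [[468.3136, 0.0, 283.8263], [0.0, 468.3136, 207.0475], [0.0, 0.0, 1.0]], 'R': [[-0.2726, 0.962, 0.016], [0.5489, 0.1692, -0.8186], [-0.7901, -0.2144, -0.5742]], 't': [0.2033, -0.2114, 1.7035]}
side {'camera_matrix': [[485.0947, 0.0, 287.4783], [0.0, 485.0947, 212.1074], [0.0, 0.0, 1.0]], 'R': [[0.9868, -0.1617, -0.0126], [-0.1326, -0.7594, -0.637], [0.0934, 0.6302, -0.7708]], 't': [-0.5916, 0.1429, 1.403]}
```

View pics/scene0.png

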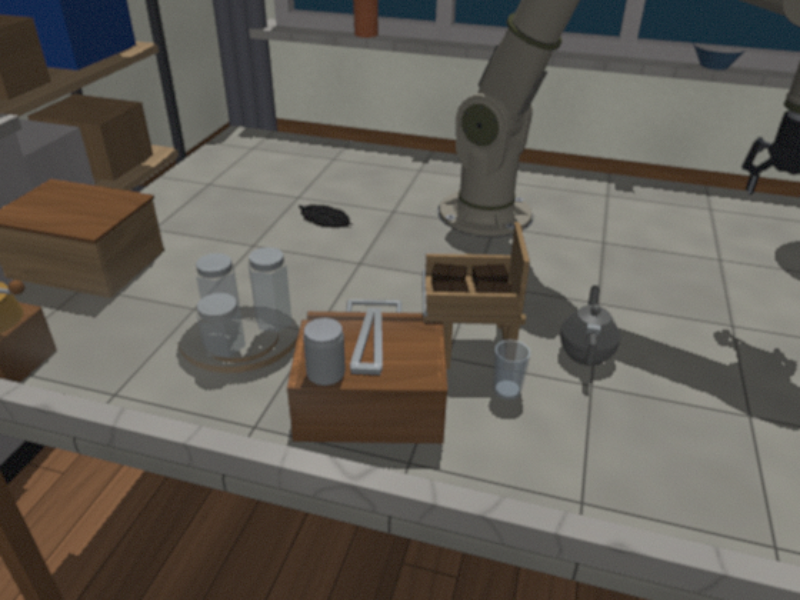

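View pics/side0.png

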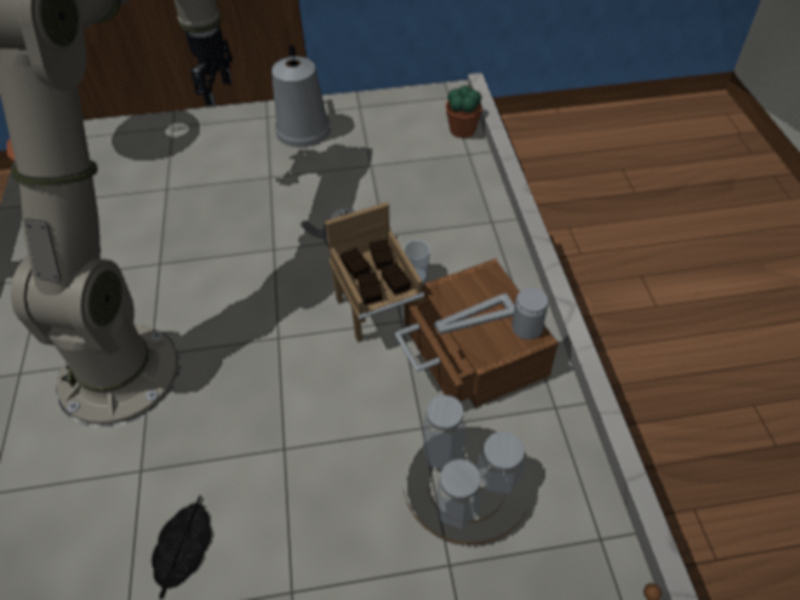

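The scene view shows the cabinet top at about (290–445, 313–390) and the tray at (425–525, 225–320). In the side view the handle is at (400,332)–(415,367), the drawer is slightly ajar, the board top runs (326,220)–(388,206) and the lip runs (358,315)–(425,292). Next I take zoomed crops and cast rays.

```bash
cat > h.py <<'E'
from bench import robot
import cv2,numpy as np
def ray(n,p,z,s=1/1.42857):
    m=robot.camera_model(n);K,R,t=map(np.array,(m["camera_matrix"],m["R"],m["t"]))
    d=R.T@np.linalg.solve(K,[p[0]*s,p[1]*s,1]);c=-R.T@t
    return np.round(c+d*(z-c[2])/d[2],4)
def proj(n,X,s=1.):
    m=robot.camera_model(n);K,R,t=map(np.array,(m["camera_matrix"],m["R"],m["t"]))
    q=K@(R@np.array(X)+t);return np.round(s*q[:2]/q[2],1)
E
python3 - <<'E'
from h import *
for l,p,z in[("cab BL",(495,262),.115),("cab BR",(556,345),.115),("cab FR",(475,385),.115),("cab FL",(410,298),.115),("h L",(400,332),.09),("h R",(415,367),.09),("board near",(326,220),.232),("board far",(388,206),.232),("lip near",(358,315),.122),("lip far",(425,292),.122)]:print(l,ray("side",p,z))
for l,p,z in[("cab BR",(290,390),.115),("cab BL",(445,387),.115),("hR",(348,302),.09),("hL",(400,304),.09)]:print(l,ray("scene",p,z))
a=robot.snapshot("side")[120:300,200:420,::-1]; cv2.imwrite("pics/side1.png",cv2.resize(a,None,fx=3.2,fy=3.2,interpolation=2))
E
```

```text
cab BL [0.7879 0.0655 0.115 ]
cab BR [ 0.8496 -0.1599  0.115 ]
cab FR [ 0.6814 -0.2204  0.115 ]
cab FL [0.5996 0.     0.115 ]
h L [ 0.5696 -0.0611  0.09  ]
h R [ 0.5847 -0.147   0.09  ]
board near [0.4564 0.1262 0.232 ]
board far [0.5807 0.1446 0.232 ]
lip near [ 0.4931 -0.0307  0.122 ]
lip far [0.6305 0.0044 0.122 ]
cab BR [ 0.8569 -0.1484  0.115 ]
cab BL [0.784  0.0706 0.115 ]
hR [ 0.5878 -0.1552  0.09  ]
hL [ 0.5659 -0.0627  0.09  ]
```

View pics/side1.png

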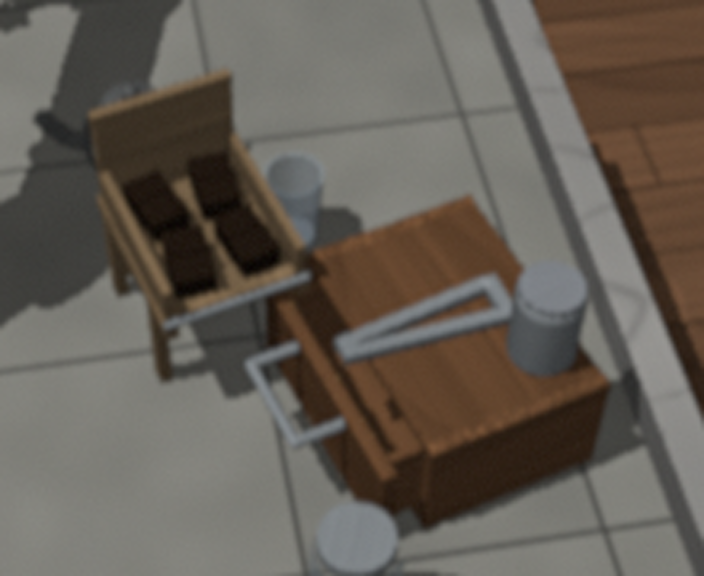

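The crop shows handle outer corners at (248,367) and (295,440), the lip rod from (167,326) to (308,276), the board top outer edge from (90,112) to (232,72), and the cabinet back corners at (470,197) and (607,383).

```bash
cat >> h.py <<'E'
def sc(p,z): return ray("side",(200+p[0]/3.2,120+p[1]/3.2),z,1.)
from scipy.spatial.transform import Rotation as Ro
def go(X,yaw,n=None):
    "rows to reach X, tool down with yaw: shift in tool axes (mm), turn about tool z (deg)"
    o=robot.get_obs();R=Ro.from_euler("xyz",o["tool_rot"])
    T=Ro.from_euler("xyz",[np.pi,0,yaw])
    print("tool mm",np.round(R.inv().apply(np.array(X)-o["tcp_pos"])*1000,1),"target axes",np.round(T.inv().apply(np.array(X)-o["tcp_pos"])*1000,1),"rotvec",np.round((R.inv()*T).as_rotvec(degrees=True),1))
E
python3 - <<'E'
from h import *
P={k:sc(*v) for k,v in dict(hL=((250,366),.09),hR=((295,438),.09),bn=((90,113),.232),bf=((231,73),.232),ln=((167,326),.122),lf=((308,276),.122),BL=((470,197),.115),BR=((607,383),.115),FR=((430,452),.115),pl=((283,303),.102),pr=((385,478),.102),pot=((95,110),.11)).items()}
for k,v in P.items():print(k,v)
f=lambda a,b:np.round(np.arctan2(*(P[b]-P[a])[[1,0]]),3)
print(f("ln","lf"),f("bn","bf"),f("hR","hL")-1.571,f("BR","BL")-1.571,f("FR","BR"),f("pr","pl")-1.571)
print("jar",ray("side",(445,410),.176),ray("scene",(267,258),.176),ray("scene",(215,264),.176),ray("side",(460,478),.15))
print("pot",ray("scene",(595,312),.11))
go([.5,.2,.33],1.82)
E
```

```text
hL [ 0.5634 -0.067   0.09  ]
hR [ 0.5892 -0.1477  0.09  ]
bn [0.4558 0.121  0.232 ]
bf [0.5832 0.15   0.232 ]
ln [ 0.4969 -0.0363  0.122 ]
lf [ 0.6258 -0.0017  0.122 ]
BL [0.7908 0.0725 0.115 ]
BR [ 0.8526 -0.1543  0.115 ]
FR [ 0.6917 -0.1966  0.115 ]
pl [ 0.6016 -0.0121  0.102 ]
pr [ 0.653  -0.2066  0.102 ]
pot [0.4589 0.2542 0.11  ]
0.262 0.224 0.30899999999999994 0.266 0.257 0.258
jar [ 0.6101 -0.2972  0.176 ] [ 0.6167 -0.2929  0.176 ] [ 0.6613 -0.3699  0.176 ] [ 0.6133 -0.4067  0.15  ]
pot [0.5152 0.2785 0.11  ]
tool mm [-379.3 -242.5  -99.1] target axes [-423.7  152.   -99.5] rotvec [-0.1  0.  52.3]
```

Call:
{"api": "apply_moves", "payload": {"targets": [[[0.3, 0, 0, -12.5, 0, 0, 6.54], [0.55, 0, 0, -12.5, 0, 0, 6.54], [0.55, 0, 0, -12.5, 0, 0, 6.54], [0.55, 0, 0, -12.5, 0, 0, 6.54], [0.55, 0, 0, -12.5, 0, 0, 6.54], [0.55, 0, 0, -12.5, 0, 0, 6.54], [0.55, 0, 0, -12.5, 0, 0, 6.54], [0.55, 0, 0, -12.5, 0, 0, 6.54]]]}}

```text
clock: 0.82
tcp_pos: [0.2483, 0.5733, 0.3315]
tool_rot: [-3.141, 0.001, 1.814]
ft_force: [-0.4, -0.1, -0.7]
finger_gap: 0.0384
finger_force: 0.0
```

Call:
{"api": "apply_moves", "payload": {"targets": [[[0.55, -35, 12.7, 0, 0, 0, 0], [0.55, -35, 12.7, 0, 0, 0, 0], [0.55, -35, 12.7, 0, 0, 0, 0], [0.55, -35, 12.7, 0, 0, 0, 0], [0.55, -35, 12.7, 0, 0, 0, 0], [0.55, -35, 12.7, 0, 0, 0, 0], [0.55, -35, 12.7, 0, 0, 0, 0], [0.55, -35, 12.7, 0, 0, 0, 0], [0.55, -35, 12.7, 0, 0, 0, 0], [0.55, -35, 12.7, 0, 0, 0, 0], [0.55, -35, 12.7, 0, 0, 0, 0], [0.55, -35, 12.7, 0, 0, 0, 0]]]}}

```text
clock: 1.82
tcp_pos: [0.5001, 0.2023, 0.3312]
tool_rot: [-3.141, -0.0, 1.82]
ft_force: [1.0, 0.8, -0.0]
finger_gap: 0.0382
finger_force: 0.0
```

Run:
```python
from h import *
o=robot.get_obs();print(o["clock"],o["tcp_pos"],o["tool_rot"],o["finger_gap"])
go([.576,-.107,.2],1.83);go([.576,-.107,.07],1.83)
```

```text
1.8167 [0.5001215  0.20225164 0.33122287] [-3.14139388e+00 -1.51799648e-04  1.81985769e+00] 0.038216268344403996
tool mm [-318.4   -2.7  131.2] target axes [-318.4   -5.9  131.2] rotvec [-0.  -0.  -0.6]
tool mm [-318.5   -2.6  261.2] target axes [-318.4   -5.9  261.2] rotvec [-0.  -0.  -0.6]
```

Call:
{"api": "apply_moves", "payload": {"targets": [[[0.55, -35.4, -0.5, 0, 0, 0, -0.6], [0.55, -35.4, -0.5, 0, 0, 0, 0], [0.55, -35.4, -0.5, 0, 0, 0, 0], [0.55, -35.4, -0.5, 0, 0, 0, 0], [0.55, -35.4, -0.5, 0, 0, 0, 0], [0.55, -35.4, -0.5, 0, 0, 0, 0], [0.55, -35.4, -0.5, 0, 0, 0, 0], [0.55, -35.4, -0.5, 30, 0, 0, 0], [0.55, -35.4, -0.5, 35, 0, 0, 0], [0.55, 0, 0, 35, 0, 0, 0], [0.55, 0, 0, 30, 0, 0, 0], [0.55, 0, 0, 0, 0, 0, 0]]]}}

```text
clock: 2.82
tcp_pos: [0.5707, -0.0958, 0.2034]
tool_rot: [-3.131, -0.003, 1.829]
ft_force: [-0.4, 1.1, -0.9]
finger_gap: 0.0384
finger_force: 0.0
```

Run:
```python
from h import *
o=robot.get_obs();print(o["tcp_pos"],o["tool_rot"])
a=robot.snapshot("wrist");cv2.imwrite("pics/w1.png",a[...,::-1])
print(proj("wrist",[.576,-.107,.09]),proj("wrist",o["tcp_pos"]))
m=robot.camera_model("wrist");print(m["R"],m["t"],m["camera_matrix"])
go([.576,-.107,.07],1.83)
```

```text
[ 0.57070786 -0.09581458  0.20343753] [-3.13133627 -0.0032612   1.82895906]
[276.7 209.3] [271.8 262.3]
[[ 0.96658099  0.25627249 -0.00675328]
 [ 0.24560555 -0.91815534  0.31091587]
 [ 0.07347863 -0.30218401 -0.95041344]] [-0.52734227 -0.26059322  0.28743634] [[329.64073561   0.         275.05242333]
 [  0.         329.64073561 200.79459662]
 [  0.           0.           1.        ]]
tool mm [-12.4   1.6 137.1] target axes [-12.1   0.7 137.1] rotvec [-0.4 -0.1  0. ]
```

View pics/w1.png

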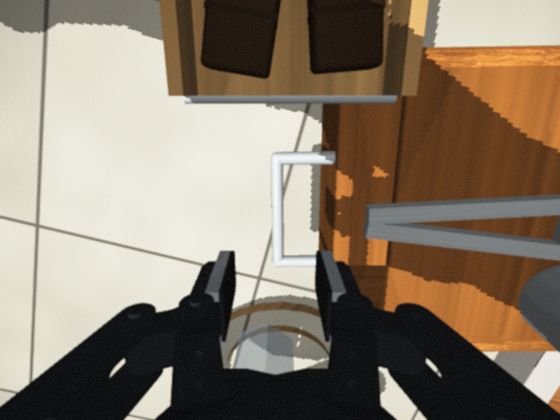

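The wrist view shows the bar axis at column 278, rows 157–262, and it is square to the fingers. The predicted middle (277,209) agrees to about 1 px. The lip rod runs (187,100)–(396,98). I descend and grip.

Call:
{"api": "apply_moves", "payload": {"targets": [[[0.55, -6, 1, 25, 0, 0, 0], [0.55, -6, 1, 25, 0, 0, 0], [0.55, 0, 0, 25, 0, 0, 0], [0.55, 0, 0, 25, 0, 0, 0], [0.55, 0, 0, 22, 0, 0, 0], [0.55, 0, 0, 14, 0, 0, 0], [0.55, 0, 0, 0, 0, 0, 0], [0.8, 0, 0, 0, 0, 0, 0], [1, 0, 0, 0, 0, 0, 0], [1, 0, 0, 0, 0, 0, 0], [1, 0, 0, 0, 0, 0, 0], [1, 0, 0, 0, 0, 0, 0]]], "newtons": 40}}

```text
clock: 3.87
tcp_pos: [0.5809, -0.1072, 0.0764]
tool_rot: [3.138, 0.001, 1.831]
ft_force: [-1.0, 0.4, 7.2]
finger_gap: 0.0083
finger_force: 39.2
```

Run:
```python
from h import *
o=robot.get_obs();print(o["tcp_pos"],o["tool_rot"],o["finger_gap"],o["finger_force"],o["ft_force"])
```

```text
[ 0.58085898 -0.10715682  0.07644953] [3.13790394e+00 7.54798005e-04 1.83061056e+00] 0.008261906457807881 39.245858788490295 [-0.95958503  0.37064338  7.23860461]
```

Call:
{"api": "apply_moves", "payload": {"targets": [[[1, 0, -5, 0, 0, 0, 0], [1, 0, -10, 0, 0, 0, 0], [1, 0, -10, 0, 0, 0, 0], [1, 0, -10, 0, 0, 0, 0], [1, 0, -10, 0, 0, 0, 0], [1, 0, -10, 0, 0, 0, 0], [1, 0, -10, 0, 0, 0, 0], [1, 0, -10, 0, 0, 0, 0], [1, 0, -10, 0, 0, 0, 0], [1, 0, -10, 0, 0, 0, 0], [1, 0, -8, 0, 0, 0, 0], [1, 0, 0, 0, 0, 0, 0]]]}}

```text
clock: 4.87
tcp_pos: [0.4803, -0.1352, 0.0764]
tool_rot: [3.137, 0.001, 1.828]
ft_force: [-0.6, -2.1, 8.0]
finger_gap: 0.0081
finger_force: 39.9
```

Call:
{"api": "apply_moves", "payload": {"targets": [[[1, 0, -4, 0, 0, 0, 0], [1, 0, -4, 0, 0, 0, 0], [1, 0, 0, 0, 0, 0, 0]]]}}

```text
clock: 5.12
tcp_pos: [0.4735, -0.1371, 0.0764]
tool_rot: [3.137, 0.002, 1.829]
ft_force: [-0.9, -3.3, 8.7]
finger_gap: 0.0077
finger_force: 39.9
```

Call:
{"api": "apply_moves", "payload": {"targets": [[[1, 0, -4, 0, 0, 0, 0], [1, 0, -4, 0, 0, 0, 0], [1, 0, 0, 0, 0, 0, 0]]]}}

```text
clock: 5.37
tcp_pos: [0.4671, -0.1389, 0.0764]
tool_rot: [3.135, 0.003, 1.83]
ft_force: [4.1, -2.5, 3.6]
finger_gap: 0.0079
finger_force: 40.1
```

Call:
{"api": "apply_moves", "payload": {"targets": [[[1, 0, -4, 0, 0, 0, 0], [1, 0, -3, 0, 0, 0, 0], [1, 0, 0, 0, 0, 0, 0]]]}}

```text
clock: 5.62
tcp_pos: [0.4668, -0.1389, 0.0768]
tool_rot: [3.124, 0.008, 1.833]
ft_force: [37.0, -2.1, -29.6]
finger_gap: 0.0083
finger_force: 38.8
```

Call:
{"api": "apply_moves", "payload": {"targets": [[[1, 0, 8, 0, 0, 0, 0], [0.55, 0, 0, 0, 0, 0, 0], [0.55, 0, 0, 0, 0, 0, 0], [0.55, 0, 0, 0, 0, 0, 0], [0.55, 0, 0, -15, 0, 0, 0], [0.55, 0, 0, -35, 0, 0, 0], [0.8, 0, 0, -40, 0, 0, 0], [1, 0, 0, -40, 0, 0, 0], [1, 0, 0, -40, 0, 0, 0], [1, 0, 0, -40, 0, 0, 0], [1, 0, 0, -40, 0, 0, 0], [1, 0, 0, 0, 0, 0, 0]]]}}

```text
clock: 6.62
tcp_pos: [0.467, -0.1388, 0.3316]
tool_rot: [3.131, 0.003, 1.829]
ft_force: [-0.1, -0.6, -0.0]
finger_gap: -0.0002
finger_force: 0.0
```

Run:
```python
from h import *
o=robot.get_obs();print(o["tcp_pos"],o["tool_rot"])
a=robot.snapshot("side")[120:300,200:420,::-1]; cv2.imwrite("pics/side2.png",cv2.resize(a,None,fx=3.2,fy=3.2,interpolation=2))
x=np.array([.9664,.2571,0]);y=np.array([-.2571,.9664,0])
ln,lf=np.array(sc((167,326),.122)),np.array(sc((308,276),.122))
print("lipmid",(ln+lf)/2)
bm=(sc((90,113),.232)+sc((231,73),.232))/2; print("board-top outer edge mid - 166mm*y:",bm-.166*y)
```

```text
[ 0.46695953 -0.1387629   0.33164393] [3.13129429e+00 2.69060978e-03 1.82905201e+00]
lipmid [ 0.56135 -0.019    0.122  ]
board-top outer edge mid - 166mm*y: [ 0.5621786 -0.0249224  0.232    ]
```

View pics/side2.png

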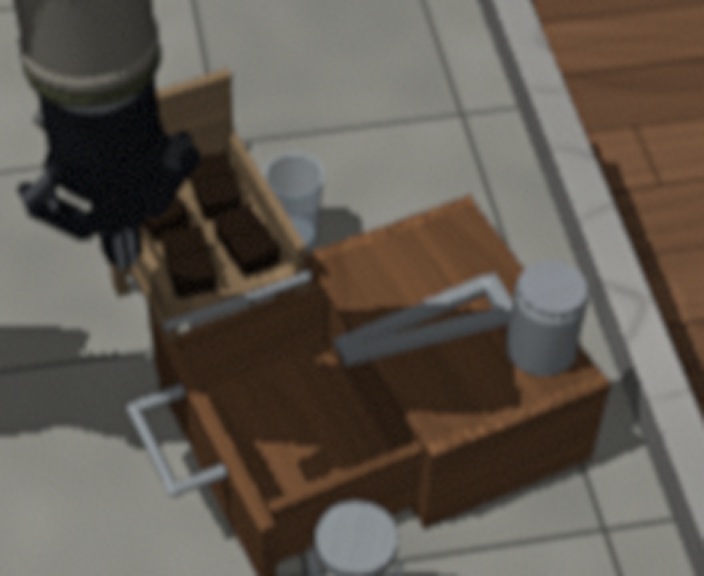

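The drawer is fully out, with the lip rod over its near side. Next I shut the fingers and go behind the board.

Call:
{"api": "apply_moves", "payload": {"targets": [[[1, 32.6, 13.5, 0, 0, 0, 0], [1, 32.6, 13.5, 0, 0, 0, 0], [1, 32.6, 13.5, 0, 0, 0, 0], [1, 32.6, 13.5, 0, 0, 0, 0], [1, 32.6, 13.5, 0, 0, 0, 0], [1, 32.6, 13.5, 0, 0, 0, 0], [1, 32.6, 13.5, 0, 0, 0, 0], [1, 32.6, 13.5, 0, 0, 0, 0], [1, 32.6, 13.5, 0, 0, 0, 0], [1, 0, 0, 0, 0, 0, 0], [1, 0, 0, 0, 0, 0, 0]]]}}

```text
clock: 7.58
tcp_pos: [0.5063, 0.1793, 0.322]
tool_rot: [-3.138, 0.001, 1.834]
ft_force: [-0.8, -0.9, -0.5]
finger_gap: -0.0002
finger_force: 0.0
```

Run:
```python
from h import *
o=robot.get_obs();print(o["tcp_pos"],o["tool_rot"])
H=np.array([.562,-.022,.122]);y=np.array([-.2571,.9664,0]);x=np.array([.9664,.2571,0])
d=o["tcp_pos"]-H;print("tray-frame x,y,z",d@x,d@y,d[2])
a=robot.snapshot("wrist");cv2.imwrite("pics/w2.png",a[...,::-1])
for yy in(.166,.156):print([proj("wrist",H+yy*y+s*.066*x+[0,0,.11]) for s in(-1,1)])
```

```text
[0.50626472 0.17930151 0.32199079] [-3.13780750e+00  8.16557126e-04  1.83437437e+00]
tray-frame x,y,z -0.0021079600258245403 0.20886731981407627 0.1999907875700589
[array([194.4, 254. ]), array([361.6, 254.2])]
[array([195.4, 265.2]), array([360.6, 265.5])]
```

View pics/w2.png

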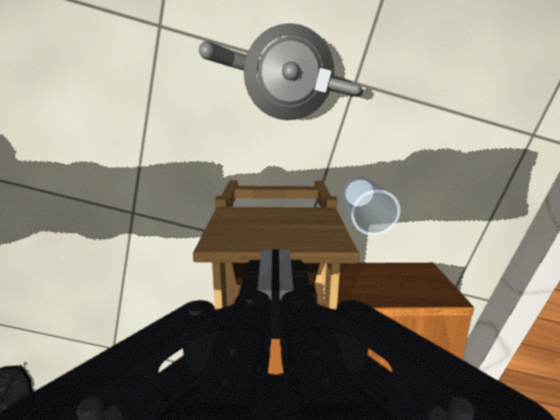

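The board's top outer edge is at row 255, columns 194–357, against a prediction of 254 and 194–362. The pose is confirmed and the teapot is well clear.

Call:
{"api": "apply_moves", "payload": {"targets": [[[1, 0, 2, 25, 0, 0, 0], [1, 0, 0, 30, 0, 0, 0], [1, 0, 0, 30, 0, 0, 0], [1, 0, 0, 25, 0, 0, 0], [1, 0, 0, 10, 0, 0, 0], [1, -9, 0, 0, 0, 0, 0], [1, -9, 0, 0, 0, 0, 0], [1, -9, 0, 0, 0, 0, 0], [1, 0, 0, 0, 0, 0, 0]]]}}

```text
clock: 8.38
tcp_pos: [0.5168, 0.1527, 0.2069]
tool_rot: [3.139, -0.005, 1.83]
ft_force: [-4.8, 7.6, 2.6]
finger_gap: 0.0002
finger_force: 4.1
```

Call:
{"api": "apply_moves", "payload": {"targets": [[[1, -3, 0, 0, 0, 0, 0], [1, -3, 0, 0, 0, 0, 0], [1, 0, 0, 0, 0, 0, 0]]]}}

```text
clock: 8.63
tcp_pos: [0.5169, 0.1523, 0.2075]
tool_rot: [3.138, -0.01, 1.837]
ft_force: [-12.4, 18.7, 10.0]
finger_gap: 0.0
finger_force: 10.7
```

Run:
```python
from h import *
o=robot.get_obs();print(o["tcp_pos"],o["tool_rot"],o["ft_force"])
H=np.array([.562,-.022,.122]);y=np.array([-.2571,.9664,0]);x=np.array([.9664,.2571,0])
d=o["tcp_pos"]-H;print("tray-frame x,y,z",d@x,d@y,d[2], "F",o["ft_force"]@x,o["ft_force"]@y)
th=np.linspace(0,1.2,36);P=np.c_[166*np.cos(th)-80*np.sin(th),166*np.sin(th)+80*np.cos(th)]
for i,r in enumerate(np.diff(P,axis=0)):print(i,np.round(r[0],1),np.round(-r[1],1),end='; ')
print(P[0]+[11,0],P[-1]+[11,0])
```

```text
[0.51687202 0.1522916  0.20754138] [ 3.13825675 -0.00962629  1.83650672] [-12.43763902  18.7215021   10.02364276]
tray-frame x,y,z 0.0011986875209824683 0.18003781166390634 0.08554137771346446 F -7.2064361577273575 21.290176617997666
0 -2.8 -5.6; 1 -3.0 -5.5; 2 -3.2 -5.4; 3 -3.4 -5.3; 4 -3.6 -5.2; 5 -3.8 -5.1; 6 -3.9 -4.9; 7 -4.1 -4.8; 8 -4.3 -4.7; 9 -4.4 -4.5; 10 -4.6 -4.4; 11 -4.7 -4.2; 12 -4.9 -4.0; 13 -5.0 -3.9; 14 -5.1 -3.7; 15 -5.2 -3.5; 16 -5.4 -3.3; 17 -5.5 -3.1; 18 -5.6 -3.0; 19 -5.7 -2.8; 20 -5.8 -2.6; 21 -5.9 -2.4; 22 -5.9 -2.2; 23 -6.0 -2.0; 24 -6.1 -1.8; 25 -6.1 -1.5; 26 -6.2 -1.3; 27 -6.2 -1.1; 28 -6.3 -0.9; 29 -6.3 -0.7; 30 -6.3 -0.5; 31 -6.3 -0.3; 32 -6.3 -0.0; 33 -6.3 0.2; 34 -6.3 0.4; [177.  80.] [ -3.41173963 183.70710863]
```

Call:
{"api": "apply_moves", "payload": {"targets": [[[1, -1.5, 0, -5.5, 0, 0, 0], [1, -2.5, 0, -5.5, 0, 0, 0], [1, -3.2, 0, -5.4, 0, 0, 0], [1, -3.4, 0, -5.3, 0, 0, 0], [1, -3.6, 0, -5.2, 0, 0, 0], [1, -3.8, 0, -5.1, 0, 0, 0], [1, -3.9, 0, -4.9, 0, 0, 0], [1, -4.1, 0, -4.8, 0, 0, 0]]]}}

```text
clock: 9.3
tcp_pos: [0.5247, 0.1229, 0.249]
tool_rot: [3.138, -0.004, 1.833]
ft_force: [-4.5, 7.9, 4.1]
finger_gap: -0.0001
finger_force: 5.0
```

```bash
cat >> h.py <<'E'
def st():
    o=robot.get_obs()
    H=np.array([.562,-.022,.122]);y=np.array([-.2571,.9664,0]);x=np.array([.9664,.2571,0])
    d=o["tcp_pos"]-H;f=o["ft_force"];p=np.array([d@y*1000-14,d[2]*1000])
    # tilt if the -y bottom corner of the finger lies on the board's outer plane (y'=166)
    r=np.hypot(*p);th=np.arctan2(p[1],p[0])-np.arccos(min(1,166/r))
    print(o["clock"],"x,y,z",np.round([d@x*1000,d@y*1000,d[2]*1000],1),"F",np.round([f@x,f@y,f[2]],1),"theta",round(th,3),"height on board",round(np.sqrt(max(r*r-166**2,0)),1),np.round(o["tool_rot"],3))
E
python3 -c "
from h import *
st()"
```

```text
9.3 x,y,z [  1.2 149.6 127. ] F [-2.3  8.8  4.1] theta 0.287 height on board 83.4 [ 3.138 -0.004  1.833]
```

Call:
{"api": "apply_moves", "payload": {"targets": [[[1, -4.3, 0, -4.7, 0, 0, 0], [1, -4.4, 0, -4.5, 0, 0, 0], [1, -4.6, 0, -4.4, 0, 0, 0], [1, -4.7, 0, -4.2, 0, 0, 0], [1, -4.9, 0, -4.0, 0, 0, 0], [1, -5, 0, -3.9, 0, 0, 0], [1, -5.1, 0, -3.7, 0, 0, 0], [1, -5.2, 0, -3.5, 0, 0, 0], [1, -5.4, 0, -3.3, 0, 0, 0], [1, -5.5, 0, -3.1, 0, 0, 0], [1, -5.6, 0, -3, 0, 0, 0], [1, -5.7, 0, -2.8, 0, 0, 0]]]}}

```text
clock: 10.3
tcp_pos: [0.5407, 0.0619, 0.2921]
tool_rot: [3.139, -0.0, 1.83]
ft_force: [0.6, 3.9, 5.0]
finger_gap: -0.0002
finger_force: 3.1
```

```bash
python3 -c "
from h import *
st()"
```

```text
10.3 x,y,z [  1.   86.6 170.1] F [1.6 3.7 5. ] theta 0.711 height on board 81.6 [ 3.139 -0.     1.83 ]
```

Call:
{"api": "apply_moves", "payload": {"targets": [[[1, -5.8, 0, -2.6, 0, 0, 0], [1, -5.9, 0, -2.4, 0, 0, 0], [1, -5.9, 0, -2.2, 0, 0, 0], [1, -6, 0, -2, 0, 0, 0], [1, -6.1, 0, -1.8, 0, 0, 0], [1, -6.1, 0, -1.5, 0, 0, 0], [1, -6.2, 0, -1.3, 0, 0, 0], [1, -6.2, 0, -1.1, 0, 0, 0], [1, -6.3, 0, -0.9, 0, 0, 0], [1, -6.3, 0, -0.7, 0, 0, 0], [1, -6.3, 0, -0.5, 0, 0, 0], [1, -6.3, 0, -0.3, 0, 0, 0]]]}}

```text
clock: 11.3
tcp_pos: [0.5585, -0.0095, 0.3077]
tool_rot: [-3.14, -0.0, 1.83]
ft_force: [-0.3, 0.6, 0.5]
finger_gap: -0.0002
finger_force: 0.3
```

Call:
{"api": "apply_moves", "payload": {"targets": [[[1, -6.3, 0, 0, 0, 0, 0], [1, -6.3, 0, 0.2, 0, 0, 0], [1, 0, 0, 0, 0, 0, 0], [1, 0, 0, 0, 0, 0, 0], [1, 0, 0, 0, 0, 0, 0], [1, 0, 0, 0, 0, 0, 0]]]}}

```text
clock: 11.8
tcp_pos: [0.562, -0.0202, 0.3079]
tool_rot: [-3.141, -0.0, 1.831]
ft_force: [0.6, 0.8, 0.4]
finger_gap: 0.0002
finger_force: 0.1
```

Run:
```python
from h import *
st()
a=robot.snapshot("side")[120:300,200:420,::-1]; cv2.imwrite("pics/side3.png",cv2.resize(a,None,fx=3.2,fy=3.2,interpolation=2))
```

```text
11.8 x,y,z [  0.4   1.7 185.9] F [0.8 0.6 0.4] theta 1.166 height on board 84.5 [-3.141 -0.     1.831]
```

View pics/side3.png

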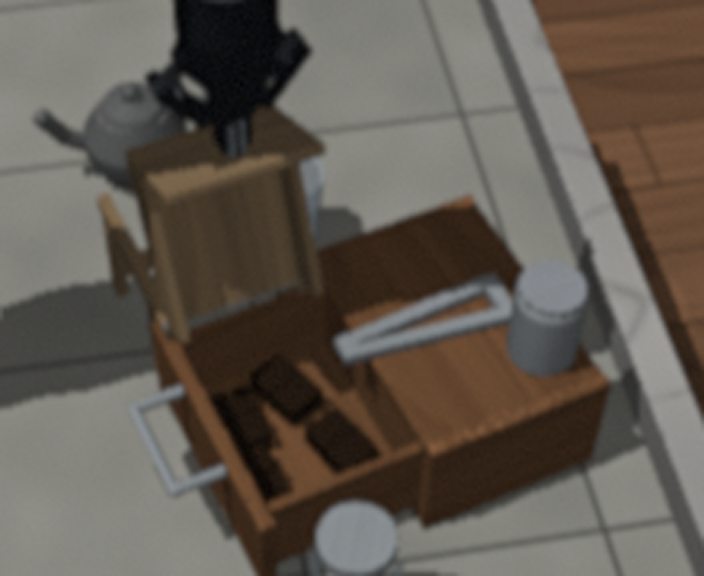

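The tray is empty. Bricks lie on the drawer floor at (285,388), (340,440), (245,415) and (265,468). I lower the tray back along the same arc.

Call:
{"api": "apply_moves", "payload": {"targets": [[[1, 6.3, 0, -0.2, 0, 0, 0], [1, 6.3, 0, 0, 0, 0, 0], [1, 6.3, 0, 0.3, 0, 0, 0], [1, 6.3, 0, 0.5, 0, 0, 0], [1, 6.3, 0, 0.7, 0, 0, 0], [1, 6.3, 0, 0.9, 0, 0, 0], [1, 6.2, 0, 1.1, 0, 0, 0], [1, 6.2, 0, 1.3, 0, 0, 0], [1, 6.1, 0, 1.5, 0, 0, 0], [1, 6.1, 0, 1.8, 0, 0, 0], [1, 6, 0, 2, 0, 0, 0], [1, 5.9, 0, 2.2, 0, 0, 0]]]}}

```text
clock: 12.85
tcp_pos: [0.5428, 0.0524, 0.2964]
tool_rot: [3.141, -0.001, 1.831]
ft_force: [-2.6, 3.2, 8.4]
finger_gap: -0.0002
finger_force: 3.9
```

Call:
{"api": "apply_moves", "payload": {"targets": [[[1, 5.9, 0, 2.4, 0, 0, 0], [1, 5.8, 0, 2.6, 0, 0, 0], [1, 5.7, 0, 2.8, 0, 0, 0], [1, 5.6, 0, 3, 0, 0, 0], [1, 5.5, 0, 3.1, 0, 0, 0], [1, 5.4, 0, 3.3, 0, 0, 0], [1, 5.2, 0, 3.5, 0, 0, 0], [1, 5.1, 0, 3.7, 0, 0, 0], [1, 5, 0, 3.9, 0, 0, 0], [1, 4.9, 0, 4, 0, 0, 0], [1, 4.7, 0, 4.2, 0, 0, 0], [1, 4.6, 0, 4.4, 0, 0, 0]]]}}

```text
clock: 13.85
tcp_pos: [0.5259, 0.1165, 0.2558]
tool_rot: [3.14, -0.004, 1.834]
ft_force: [-6.2, 10.2, 9.6]
finger_gap: -0.0005
finger_force: 6.7
```

```bash
python3 -c "
from h import *
st()"
```

```text
13.85 x,y,z [  0.7 143.2 133.8] F [-3.3 11.4  9.6] theta 0.335 height on board 83.9 [ 3.14  -0.004  1.834]
```

Call:
{"api": "apply_moves", "payload": {"targets": [[[1, 4.4, 0, 4.5, 0, 0, 0], [1, 4.3, 0, 4.7, 0, 0, 0], [1, 4.2, 0, 4.8, 0, 0, 0], [1, 4, 0, 4.9, 0, 0, 0], [1, 4, 0, 5.1, 0, 0, 0], [1, 4, 0, 5.2, 0, 0, 0], [1, 4, 0, 5.3, 0, 0, 0], [1, 4, 0, 5.4, 0, 0, 0], [1, 4, 0, 5, 0, 0, 0], [1, 4, 0, 2, 0, 0, 0], [1, 5, 0, 0, 0, 0, 0], [1, 5, 0, 0, 0, 0, 0]]]}}

```text
clock: 14.85
tcp_pos: [0.5135, 0.1613, 0.2078]
tool_rot: [-3.141, 0.001, 1.829]
ft_force: [-0.8, 0.6, -0.4]
finger_gap: -0.0002
finger_force: 0.0
```

Call:
{"api": "apply_moves", "payload": {"targets": [[[1, 10, 0, 0, 0, 0, 0], [1, 10, 0, 0, 0, 0, 0], [1, 0, 0, -35, 0, 0, 0], [1, 0, 0, -40, 0, 0, 0], [1, 0, 0, -40, 0, 0, 0], [1, 0, 0, -20, 0, 0, 0], [1, 0, 0, 0, 0, 0, 0]]]}}

```text
clock: 15.43
tcp_pos: [0.5101, 0.1821, 0.349]
tool_rot: [3.133, -0.002, 1.83]
ft_force: [-0.0, 1.0, -0.1]
finger_gap: -0.0004
finger_force: 0.0
```

Run:
```python
from h import *
st()
go([.467,-.139,.33],1.829)
```

```text
15.4333 x,y,z [  2.3 210.6 227. ] F [ 0.3  1.  -0.1] theta -0.128 height on board 250.2 [ 3.133e+00 -2.000e-03  1.830e+00]
tool mm [-299.3 -124.3   17.3] target axes [-299.4 -123.7   19. ] rotvec [ 0.5 -0.1  0.1]
```

Call:
{"api": "apply_moves", "payload": {"targets": [[[1, -33.2, -13.8, 0, 0, 0, 0], [1, -33.2, -13.8, 0, 0, 0, 0], [1, -33.2, -13.8, 0, 0, 0, 0], [1, -33.2, -13.8, 0, 0, 0, 0], [1, -33.2, -13.8, 0, 0, 0, 0], [1, -33.2, -13.8, 0, 0, 0, 0], [0.55, -33.2, -13.8, 0, 0, 0, 0], [0.55, -33.2, -13.8, 0, 0, 0, 0], [0.55, -33.2, -13.8, 20, 0, 0, 0], [0.55, 0, 0, 40, 0, 0, 0], [0.55, 0, 0, 40, 0, 0, 0], [0.55, 0, 0, 40, 0, 0, 0]]]}}

```text
clock: 16.43
tcp_pos: [0.465, -0.14, 0.2017]
tool_rot: [3.14, 0.0, 1.829]
ft_force: [0.6, 0.8, -0.1]
finger_gap: 0.0385
finger_force: 0.0
```

Run:
```python
from h import *
o=robot.get_obs();print(o["clock"],o["tcp_pos"],o["tool_rot"],o["finger_gap"])
cv2.imwrite("pics/w3.png",robot.snapshot("wrist")[...,::-1])
print([proj("wrist",np.array([.4665,-.139,.09])+s*np.array([-.2571,.9664,0])) for s in(-.045,0,.045)])
go([.4665,-.139,.0755],1.829)
```

```text
16.4333 [ 0.46500279 -0.13997232  0.20168826] [3.14001130e+00 1.54374932e-04 1.82855056e+00] 0.038519595777250094
[array([283., 255.]), array([283.4, 203.7]), array([283.8, 146.7])]
tool mm [ -2.8   6.9 117.8] target axes [ -2.3   5.7 117.9] rotvec [-0.6 -0.2  0.1]
```

View pics/w3.png

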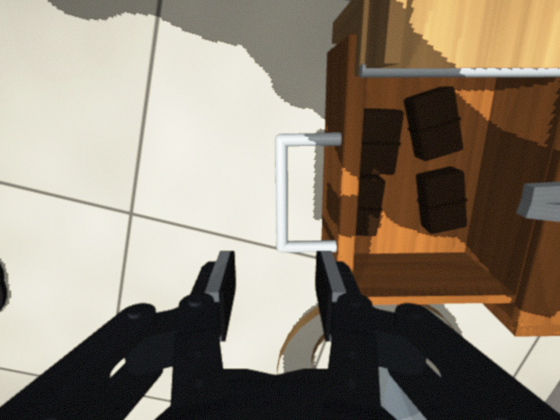

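All four bricks lie flat in the drawer, and the bar at column 281 is between the fingers. I descend, grip and push it shut.

Call:
{"api": "apply_moves", "payload": {"targets": [[[0.55, 0, 2.5, 25, 0, 0, 0], [0.55, 0, 2.5, 25, 0, 0, 0], [0.55, 0, 0, 25, 0, 0, 0], [0.55, 0, 0, 25, 0, 0, 0], [0.55, 0, 0, 12, 0, 0, 0], [0.55, 0, 0, 4, 0, 0, 0], [1, 0, 0, 0, 0, 0, 0], [1, 0, 0, 0, 0, 0, 0], [1, 0, 0, 0, 0, 0, 0], [1, 0, 0, 0, 0, 0, 0]]]}}

```text
clock: 17.32
tcp_pos: [0.471, -0.1385, 0.0885]
tool_rot: [3.139, 0.0, 1.831]
ft_force: [-1.6, 1.5, 4.8]
finger_gap: 0.0079
finger_force: 39.4
```

Call:
{"api": "apply_moves", "payload": {"targets": [[[1, 0, 4, 0, 0, 0, 0], [1, 0, 8, 0, 0, 0, 0], [1, 0, 10, 0, 0, 0, 0], [1, 0, 10, 0, 0, 0, 0], [1, 0, 10, 0, 0, 0, 0], [1, 0, 10, 0, 0, 0, 0], [1, 0, 10, 0, 0, 0, 0], [1, 0, 10, 0, 0, 0, 0], [1, 0, 10, 0, 0, 0, 0], [1, 0, 10, 0, 0, 0, 0], [1, 0, 10, 0, 0, 0, 0], [1, 0, 10, 0, 0, 0, 0]]]}}

```text
clock: 18.32
tcp_pos: [0.5794, -0.1082, 0.0885]
tool_rot: [3.14, -0.001, 1.831]
ft_force: [-3.2, 3.4, 7.6]
finger_gap: 0.0077
finger_force: 39.7
```

Call:
{"api": "apply_moves", "payload": {"targets": [[[1, 0, 8, 0, 0, 0, 0], [1, 0, 6, 0, 0, 0, 0], [1, 0, 5, 0, 0, 0, 0], [1, 0, 3, 0, 0, 0, 0], [1, 0, 0, 0, 0, 0, 0]]]}}

```text
clock: 18.73
tcp_pos: [0.6013, -0.1021, 0.0885]
tool_rot: [3.139, -0.001, 1.832]
ft_force: [-0.3, 4.3, 5.1]
finger_gap: 0.0077
finger_force: 39.4
```

Call:
{"api": "apply_moves", "payload": {"targets": [[[1, 0, 2, 0, 0, 0, 0], [1, 0, 2, 0, 0, 0, 0], [1, 0, 0, 0, 0, 0, 0]]]}}

```text
clock: 18.98
tcp_pos: [0.6023, -0.1019, 0.0884]
tool_rot: [-3.14, -0.003, 1.831]
ft_force: [-11.1, 4.2, 13.4]
finger_gap: 0.0076
finger_force: 40.4
```

Call:
{"api": "apply_moves", "payload": {"targets": [[[1, 0, 2, 0, 0, 0, 0], [1, 0, 0, 0, 0, 0, 0], [1, 0, 0, 0, 0, 0, 0]]]}}

```text
clock: 19.23
tcp_pos: [0.6023, -0.1019, 0.0883]
tool_rot: [-3.137, -0.004, 1.83]
ft_force: [-18.7, 3.4, 19.9]
finger_gap: 0.0078
finger_force: 41.1
```

Call:
{"api": "apply_moves", "payload": {"targets": [[[1, 0, -3, 0, 0, 0, 0], [0.55, 0, 0, 0, 0, 0, 0], [0.55, 0, 0, 0, 0, 0, 0], [0.55, 0, 0, 0, 0, 0, 0], [0.55, 0, 0, -15, 0, 0, 0], [0.55, 0, 0, -35, 0, 0, 0], [0.55, 0, 0, -40, 0, 0, 0], [0.55, 0, 0, -40, 0, 0, 0], [0.55, 0, 0, -40, 0, 0, 0], [0.55, 0, 0, -40, 0, 0, 0], [0.55, 0, 0, -20, 0, 0, 0], [0.55, 0, 0, 0, 0, 0, 0]]]}}

```text
clock: 20.23
tcp_pos: [0.6043, -0.1045, 0.3233]
tool_rot: [3.133, 0.004, 1.83]
ft_force: [0.2, -0.5, -0.6]
finger_gap: 0.0385
finger_force: 0.0
```

Run:
```python
from h import *
st()
s=[cv2.resize(robot.snapshot(n)[y:y+220,x:x+220],(396,396),interpolation=2) for n,x,y in(("side",200,120),("scene",190,120))]
cv2.imwrite("pics/end.png",np.hstack(s)[...,::-1])
x=np.array([.9664,.2571,0]);f=np.array([.6023,-.1019,.09])
print("handle expected px in crop",(proj("side",f)-[200,120])*1.8)
```

```text
20.2333 x,y,z [ 19.6 -90.6 201.3] F [ 0.1 -0.6 -0.6] theta 1.3 height on board 154.6 [3.133 0.004 1.83 ]
handle expected px in crop [169.38 220.5 ]
```

View pics/end.png

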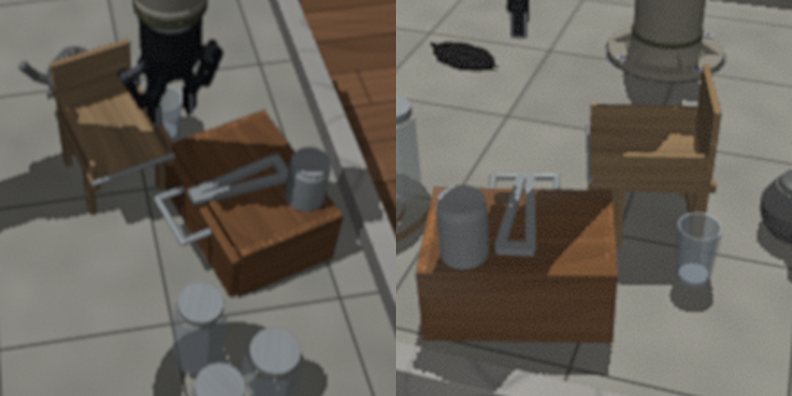

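The drawer is shut, with the handle middle at about (169,218) against an expected (169,220). The tray is level and empty, the bystanders stand where they were, and the robot is clear.

```bash
python3 -c "
from bench import robot
print(robot.hand_in())"
```

```text
the job is handed in; nothing more can be done
None
```

The job is handed in at about 20 s on the robot's clock: all four tea bricks are in the drawer, which is pushed shut; the tray is back level and empty; and the final pictures show no sign that any bystander moved.

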